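# Pack the LED lighting kit box

### The arm

A 6-joint arm with a two-finger parallel gripper is mounted at the origin on the work surface. World frame = base frame: x ahead of the robot, y to its left, z up, the work surface at z = 0. Lengths are in m, angles in degrees, forces in N, time in s.
With the tool pointing down it reaches from about 0.275 to 0.85 m from the base axis. Payload 19 kg.
Tool frame: the origin (TCP) lies midway between the tips of the shut fingers; the grasp point (between the pads) lies 19 mm behind it; z points along the fingers, y is the line along which they close (so a half turn about z gives the same grasp; the last joint's range is limited). The gripper opens to 85 mm and grips with 20 to 120 N. Pads are 22 mm wide; open, the fingers measure 114 mm over their backs; the gripper's body (76 mm by 85 mm) begins 54 mm behind the grasp point. The pads swing forward as they close: fully open they stand 13 mm farther back than shut.
Start: joints at [68.239, 8.623, 82.357, -0, 89.026, -7.678], TCP at [0.14, 0.558, 0.198] pointing down, gripper open.
Joint ranges: [-160.23, 160.23], [-39.13, 120.54], [6.94, 153.29], [-79.49, 259.48], [9.18, 160.14], [-161.06, 161.06]. Speed limits (degrees/s): [108.29, 108.29, 127.2, 172.46, 172.46, 172.46].

### API

Orientations are given as [roll, pitch, yaw] about the fixed x, y, z axes, in that order (R = Rz(yaw) Ry(pitch) Rx(roll)).
In Python, from bench import ctrl gives the robot as it stands.
- The arm moves only by the tool servo_tool, never from a script. Its argument "commands" is a list of rows, each a list of 6 numbers: the shift along the tool's x, y, z in units of 0.25 m (1.0 is 0.25 m), then the turn, a rotation vector about the tool's x, y, z in units of 180 degrees (1.0 is 180 degrees). In form: [[x, y, z, rx, ry, rz], ...]. A call has 1 to 20 rows; each row is the pose to reach, as a shift and turn from the pose commanded when the call began, along the tool's axes at that moment, turning the shorter way round; what a row does not reach only later rows make up. A row lasts 1/8 s, in which the tool goes at most 62.5 mm and 10.7 degrees, less where a joint would pass 70% of its speed; a pose out of reach is approached as far as the arm can. A call with a number of a shift or a turn outside -1 to 1 is refused whole. A call with a gripper value outside its range is refused whole. "claw" is the closure, from -1 (fully open) to 1 (shut), so that 0 is half open, set as the call begins (left out, the last holds). The fingers move at their own pace and stop on an object; "newtons" is the grip in N (left out, the last holds). Time passes only in rows, so rows that repeat a pose let the fingers close. It gives the time, the measured TCP pose, the force, the opening and the grip force at its end, in the units of the state.
- ctrl.get_state(): the state, without advancing time (a new reading comes with each control period).
- ctrl.capture(name): name is "scene" or "top"; returns (picture, depth): 400x640x3 uint8, blue, green, red; 400x640 float32, m along the optical axis (not along the pixel's ray), 0 where there is no reading.
- ctrl.calibration(name): a dict with "mtx" (3x3 intrinsics, pixels), "rvec" (rotation vector, rad) and "tvec" (3), from world to camera coordinates, as OpenCV has them. Camera axes: x right, y down, z forward; pixel columns grow to the right and rows downward; lengths in m; the calibration is good to about 2 mm. A picture is of the moment at which its call begins. calibration takes no time and is no camera call.
- ctrl.close_job(): hands the job in; it is judged then, once.
Trained networks look in the newest picture that a camera, given by its name, has taken for a name from the list of things; names that differ only in an ending like _2 or _b are one class to them, and where a whole thing is asked for, a point or a joint stands for the part that bears it (a point fixed in the world has none). Each returns a list of dicts, best first, with "score" (0 to 1); they miss things now and then, are a little off and sometimes report something else, mostly with a low value. They report only what shows in the picture. A call takes as long as a camera call. They do not tell look-alikes from the thing itself.
- ctrl.regions_of(camera, query): "mask" (400x640 bool, what is visible of it) and "extent" ([left, top, right, bottom] in pixels, round what is visible of it).
The state is a dict: "t": time; "qpos": joint angles; "qd": joint speeds; "effort": joint torques, N m; "ee_pos": TCP position; "tool_rot": TCP orientation; "contact_force": force on the tool from outside, world axes, zero at the start; "wrist_torque": the same for the moment, N m; "grip_width": opening from 0.0 (shut) to 1.0 (fully open); "grip_force": force on a finger pad.
Only numpy, scipy, OpenCV 4.12 (cv2) and the standard library are available. Lean on these libraries where they do the work, as an engineer would, in place of code of your own. Each camera call takes 0.05 s, during which the arm holds its last target. There are 200 camera calls.

### The job

Pack the kit box: slide the aluminium power supply along the apron, flat and never lifted or tipped, into the space beside the brown carton until it is fully home against the box's end wall. Then stand the green relay module and the big blue capacitor side by side upright on the box floor in the strip left between the power supply and the mouth, the module's long side along the strip, neither sticking out over the yellow line. Keep the carton in its corner and leave the remote control, the small black capacitor and the microcontroller board where they are.

Things in the scene. Friction and masses are not known exactly. Their poses are not given: they have to be found in the camera images.
- kitbox: the kit box, fixed to the bench: a grey 6 mm base plate with three blue walls 5 mm thick that rise 35 mm above the plate; the fourth side, its +y end, is open (the mouth), and there the plate runs on 180 mm as a flat apron, level with the inside floor. Same axes and same x, y origin as box_in; this origin is on the bench
- box_in (a point): centre of the box's inner floor, on the plate's top (6 mm above the bench). Axes of the box: x across it (away from the robot), y from the end wall towards the mouth. Inside: 136 mm along x (walls at x = -68 and +68 mm), 138 mm along y (end wall's inner face at y = -69 mm; mouth at y = +69 mm). A yellow line 5 mm wide across the plate lies just outside the mouth (y = +69 to +74 mm)
- psu: LED power supply, a flat aluminium block 80 (its x) x 90 (its y) x 28 mm high, about 0.4 kg, too wide to grasp; origin at the centre of its underside. It lies on the apron in front of the mouth, its y axis roughly along the box's y, out of line by up to 0.3 rad and a few cm; black terminal strip on its +y end. Slides on the plate with a few newtons. Fully home its origin is at y = -24 mm in the box, x about -22 mm
- carton: brown cardboard carton, 43 (x) x 88 (y) x 32 mm, already packed in the far inner corner of the box (box x = +24 to +67 mm, y = -68 to +20 mm); beside it the space for the power supply is 92 mm wide (box x = -68 to +24 mm). Loose; origin at the centre of its underside
- module_center (a point): centre, half-way up, of the green relay module standing on the bench: upright block 70 (x) x 38 (y) x 80 mm high, about 0.18 kg, black top with steel screws. Rigid; grasp it across its 38 mm. It may stand on the left or the right of the box
- cap_center (a point): centre, half-way up, of the big blue capacitor standing on the bench: upright cylinder 40 mm across, 75 mm high, about 0.13 kg, silver top. Rigid. It stands on the other side of the box from the module
- remote: thin white remote control with many coloured round buttons, 55 x 90 x 9 mm; bystander, origin at the centre of its underside
- smallcap: small black capacitor standing up, 16 mm across, 30 mm high; not the one to pack; bystander, origin at the centre of its underside
- devboard: small black microcontroller board, 28 x 56 x 11 mm; bystander, origin at the centre of its underside
Things that resemble listed ones, but are neither listed nor needed, are in the scene too. There is more than one size of the part that bears cap_center; the job needs the smaller.

How it is judged:
By the outcome, as a careful person would: the job done as asked, in the order asked, and still so for the second after the job is handed in, with the robot touching nothing.
It also fails if it takes over 67 s, if anything falls off the work surface, if the arm or the gripper's body presses on something with over 40 N, if the wrist force passes 120 N, or if a joint passes its speed limit or range.

## Working session

There is one attempt and no reset: what is moved stays moved. The work goes in short steps, Python scripts to look and compute and a tool call to move; the robot and the scene stay as the last step left them, time stands still between calls to the robot, and variables do not carry over. Pictures are saved under pics/ and viewed, at most 10 in all, crops included, and the job is handed in when it is done.

Besides the shell and the picture viewer there is one more tool, called after ">>>" as a command line: name --pt "numbers of a row" for each row, then --argument value for the rest. servo_tool: Moves the arm, as the interface text tells. Shifts and turns lie within -1 to 1; 1 stands for 0.25 m of shift or 180 degrees of turn. Its arguments: {"type":"object","properties":{"commands":{"type":"array","items":{"type":"array","items":{"type":"number"}}},"claw":{"type":"number"},"newtons":{"type":"number"}},"required":["commands"]}

```bash
mkdir -p pics; ls; cat > h.py <<'E'
import numpy as np, cv2
from bench import ctrl
from scipy.spatial.transform import Rotation as R
def cal(n):
    c=ctrl.calibration(n); return np.array(c["mtx"],float),cv2.Rodrigues(np.array(c["rvec"],float))[0],np.array(c["tvec"],float).ravel()
def cloud(n,depth):
    K,Rm,t=cal(n); v,u=np.mgrid[0:400,0:640]
    p=np.stack([(u-K[0,2])/K[0,0]*depth,(v-K[1,2])/K[1,1]*depth,depth],-1)
    return (p-t)@Rm
def proj(n,P):
    K,Rm,t=cal(n); q=(np.atleast_2d(P)@Rm.T+t)@K.T; return q[:,:2]/q[:,2:]
E
python3 - <<'E'
from h import *
ims=[]
for n in("scene","top"):
    im,d=ctrl.capture(n); cv2.imwrite(f"pics/{n}0.png",im); W=cloud(n,d)
    np.save(n+"W.npy",W)
    for q in["kitbox","psu","carton","module_center","cap_center","remote","smallcap","devboard"]:
        for r in ctrl.regions_of(n,q)[:4]:
            m=r["mask"]&(d>0); P=W[m]
            if len(P)==0: continue
            top=P[P[:,2]>np.percentile(P[:,2],90)-.006]
            (c,s,a)=cv2.minAreaRect((top[:,:2]*1000).astype(np.float32))
            print(n,q,round(r["score"],2),list(map(int,r["extent"])),"ztop",top[:,2].mean().round(3),"rect",np.round(c,1),np.round(s,1),round(a,1))
s=ctrl.get_state(); print(s["t"],s["ee_pos"],s["tool_rot"],s["contact_force"])
E
```

```text
pics
scene kitbox 0.9 [297, 182, 403, 264] ztop 0.037 rect [587.3  -7.2] [149.7 275.1] 1.5
scene psu 0.64 [346, 190, 386, 222] ztop 0.033 rect [592.1  82.1] [80.4 92.8] 8.9
scene carton 0.94 [322, 228, 356, 251] ztop 0.037 rect [636.3 -91.1] [47.5 88.3] 1.6
scene module_center 0.94 [375, 136, 399, 170] ztop 0.079 rect [484.4 317.2] [39.8 71.4] 72.2
scene cap_center 0.6 [214, 245, 237, 279] ztop 0.074 rect [ 519.5 -347.1] [ 38.4 111.2] 47.0
scene cap_center 0.57 [227, 222, 244, 237] ztop 0.007 rect [ 387.8 -220.3] [30.3 57.3] 1.4
scene remote 0.78 [396, 175, 430, 187] ztop 0.007 rect [611.4 300.7] [94.3 57.6] 85.8
scene smallcap 0.42 [263, 281, 267, 295] ztop 0.028 rect [ 608.9 -306.4] [12.  14.9] 79.4
scene devboard 0.6 [229, 223, 244, 238] ztop 0.007 rect [ 387.8 -220.3] [30.3 57.3] 1.4
top kitbox 0.93 [241, 137, 374, 199] ztop 0.026 rect [587.3  22.9] [147.2 322.1] 0.6
top psu 0.81 [267, 146, 301, 182] ztop 0.034 rect [591.7  87.9] [80.1 89.9] 9.0
top carton 0.95 [334, 140, 369, 160] ztop 0.038 rect [633.  -88.1] [42.3 86.2] 0.2
top module_center 0.82 [169, 187, 198, 223] ztop 0.08 rect [483.2 322. ] [37.3 69.8] 75.1
top cap_center 0.77 [434, 193, 456, 212] ztop 0.075 rect [ 494.4 -320.1] [36.8 39. ] 40.8
top cap_center 0.73 [457, 162, 492, 191] ztop 0.103 rect [ 564.6 -393.4] [50.1 53.6] 33.7
top remote 0.56 [182, 145, 214, 172] ztop 0.009 rect [610.2 305.5] [90.1 56. ] 82.4
top smallcap 0.45 [431, 155, 441, 169] ztop 0.029 rect [ 608.3 -300.5] [15.1 13.6] 81.6
top devboard 0.82 [394, 240, 412, 257] ztop 0.009 rect [ 386.3 -216.5] [25.8 53.3] 6.2
top devboard 0.74 [266, 147, 301, 182] ztop 0.034 rect [591.6  88.1] [80.1 89.5] 9.0
0.9 [0.13992615 0.5576705  0.19825915] [-1.79993698e+02 -9.40685219e-04  1.65916702e+02] [-0.71497978 -0.33510758  0.43478064]
```

View pics/scene0.png

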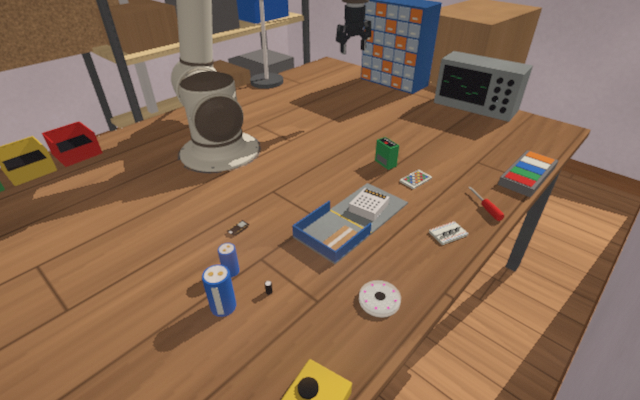

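View pics/top0.png

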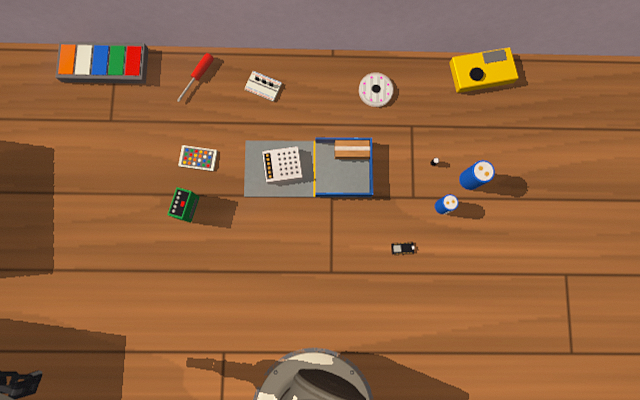

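The scene view shows the box at about (340,225) with the PSU on the apron at (367,206). The top view shows the PSU at (284,164), the carton at (352,149) and the module at (182,205).

Candidates for cap_center in the top view:
- **Blue can at (446,203):** 75 mm high, 38 mm across. This is my choice.
- **Larger blue can at (477,175):** 103 mm high, 52 mm across.
- **Small black capacitor at (435,161).**

The only green block is the one at (182,205).

```bash
python3 - <<'E'
from h import *
W=np.load("topW.npy"); im=cv2.imread("pics/top0.png")
X,Y,Z=W[...,0]*1e3,W[...,1]*1e3,W[...,2]*1e3
def rect(m,l):
    c,s,a=cv2.minAreaRect(np.stack([X[m],Y[m]],1).astype(np.float32)); print(l,np.round(c,1),np.round(s,1),round(a,2),m.sum())
near=(abs(X-587)<90)&(Y>-155)&(Y<200)
blue=(im[...,0].astype(int)-im[...,2]>50)
rect(near&blue&(Z>36),"walls"); 
rect(near&(Z>2.5)&(Y>-160),"plate+all")
for lo,hi in((30,38),):
    rect(near&(Y>10)&(Z>30)&(Z<38),"psu")
rect(near&(Y<0)&(X>605)&(X<658)&(Y>-137)&(Z>34)&~blue,"carton")
# wall lines
m=near&blue&(Z>30)
for l,mm in(("near wall",m&(X<530)&(Y>-130)),("far",m&(X>645)&(Y>-130)),):
    p=np.polyfit(Y[mm],X[mm],1); print(l,p,np.median(X[mm]),X[mm].min(),X[mm].max(),Y[mm].max(),mm.sum())
mm=m&(Y<-128)&(X>525)&(X<650); print("end",np.polyfit(X[mm],Y[mm],1),np.median(Y[mm]),Y[mm].min(),Y[mm].max())
ye=near&(im[...,2]>150)&(im[...,1]>120)&(im[...,0]<80); ye&=(Y>-20)&(Y<30); print("yellow",np.median(Y[ye]),np.median(X[ye]),ye.sum())
print(proj("top",[[.587,-.064,.006],[.519,.005,.006]]))
c=[im[185:225,160:210],im[145:215,420:500],im[130:205,240:380]]
c=[cv2.resize(k,None,fx=400/k.shape[1],fy=400/k.shape[1],interpolation=cv2.INTER_CUBIC) for k in c]
H=max(k.shape[0] for k in c[:2]); 
o=np.zeros((H+c[2].shape[0],800,3),np.uint8)
o[:c[0].shape[0],:400]=c[0];o[:c[1].shape[0],400:]=c[1];o[H:,:400]=c[2]
cv2.imwrite("pics/crop1.png",o[:600])
E
```

```text
walls [588.9 -67.6] [145.1 139.6] 0.94 310
plate+all [587.3  23.4] [179.3 353.4] 0.2 7199
psu [591.7  87.9] [80.1 89.9] 8.97 1040
carton [634.9 -66.9] [129.2  46.1] 89.96 594
near wall [-1.38866809e-02  5.17341121e+02] 518.1871698029402 515.2676521855366 521.2417865539878 0.9896274202315363 108
far [-8.49370273e-03  6.58521236e+02] 659.111136415094 656.0896329952686 662.0513966072579 2.777153128508202 89
end [ 1.34518402e-02 -1.42694497e+02] -135.13444715895514 -137.97333575976234 -132.5330086705192
yellow 7.487528300470775 586.3614855342171 89
[[341.65691899 169.4250764 ]
 [314.38971355 195.2133287 ]]
```

View pics/crop1.png

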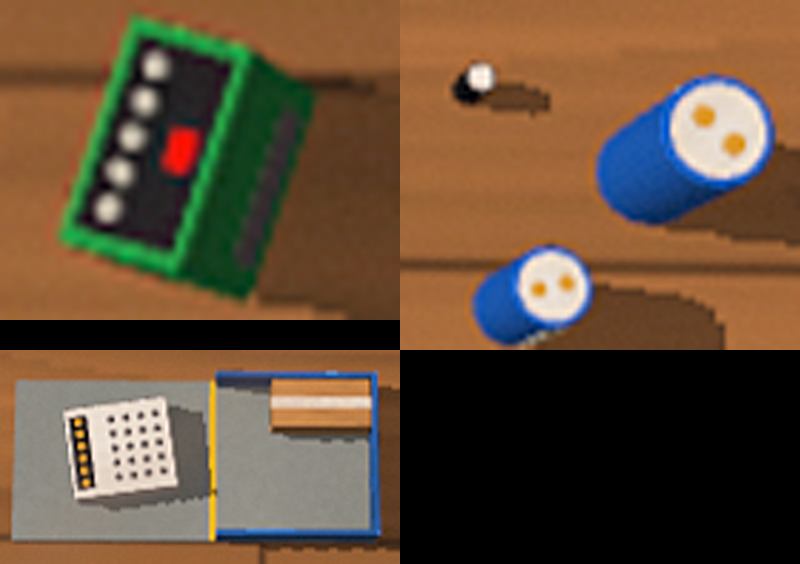

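The crop confirms three things:
- The small blue can is the shorter of the two.
- The module has a black top with screws.
- The PSU's terminal strip faces away from the mouth.

Box origin is about (588.4, -64) mm with yaw about 0.7°. The PSU sits at box (5, 152), out of line by about 8°.

I'll start by going to the PSU's +x side.

>>> servo_tool --pt "-0.8 -0.5 0 0 0 -0.0821" --pt "-0.8 -0.5 0 0 0 -0.0821" --pt "-0.8 -0.5 0 0 0 -0.0821" --pt "-0.8 -0.5 0 0 0 -0.0821" --pt "-0.8 -0.5 0 0 0 -0.0821" --claw 0 --newtons 40

```text
t: 1.52
ee_pos: [0.3057, 0.3856, 0.1985]
tool_rot: [-180.0, 0.0, -179.6]
contact_force: [-0.5, 0.6, 0.0]
grip_width: 0.5
grip_force: 0.0
```

```bash
cat >> h.py <<'E'
A=np.radians(.7); B=np.array([588.4,-64.]); RB=np.array([[np.cos(A),-np.sin(A)],[np.sin(A),np.cos(A)]])
def tobox(p): return RB.T@(np.array(p)[:2]-B)
def go(*targets,yaw=None):
    "targets (bx,by,worldz) mm -> tool units from present pose"
    s=ctrl.get_state(); r=R.from_euler("xyz",s["tool_rot"],degrees=True); p=np.array(s["ee_pos"])*1e3
    print("t",round(s["t"],2),"box",tobox(p).round(1),"z",p[2].round(1),"rot",np.round(s["tool_rot"],2),"F",np.round(s["contact_force"],1),"grip",round(s["grip_width"],3),round(s["grip_force"],1))
    for g in targets:
        w=np.r_[B+RB@np.array(g[:2]),g[2]]
        t=r.inv().apply(w-p)/250
        e=(r.inv()*R.from_euler("xyz",[180,0,yaw if yaw is not None else s["tool_rot"][2]],degrees=True)).as_rotvec()/np.pi
        print(g,np.round(t,3),np.round(e,4))
E
python3 -c "
from h import *
go((72,152,198),(72,152,13),yaw=180.7)"
```

```text
t 1.52 box [-277.2  453. ] z 198.5 rot [-1.7999e+02  4.0000e-02 -1.7955e+02] F [-0.5  0.6  0. ] grip 0.5 0.0
(72, 152, 198) [-1.402 -1.198  0.003] [-0.0001  0.0002 -0.0014]
(72, 152, 13) [-1.402 -1.198  0.743] [-0.0001  0.0002 -0.0014]
```

>>> servo_tool --pt "-0.9 -0.7 0 0 0 0" --pt "-0.9 -0.7 0 0 0 0" --pt "-0.9 -0.7 0 0 0 0" --pt "-0.9 -0.7 0 0 0 0" --pt "-0.9 -0.7 0 0 0 0"

```text
t: 2.15
ee_pos: [0.5323, 0.2142, 0.1979]
tool_rot: [-180.0, -0.0, -179.4]
contact_force: [0.5, 0.2, -0.5]
grip_width: 0.5
grip_force: 0.0
```

>>> servo_tool --pt "-0.51 -0.51 0 0 0 0" --pt "-0.51 -0.51 0 0 0 0" --pt "-0.51 -0.51 0.25 0 0 0" --pt "-0.51 -0.51 0.5 0 0 0" --pt "-0.51 -0.51 0.7 0 0 0" --pt "-0.51 -0.51 0.7 0 0 0"

```text
t: 2.9
ee_pos: [0.657, 0.0901, 0.019]
tool_rot: [-180.0, -0.4, -179.3]
contact_force: [0.2, -0.0, 0.1]
grip_width: 0.502
grip_force: 0.0
```

```bash
python3 -c "
from h import *
go((72,152,13),(30,152,13),yaw=180.7)
im,d=ctrl.capture('top'); cv2.imwrite('pics/t1.png',im)
for r in ctrl.regions_of('top','psu')[:1]:
    P=cloud('top',d)[r['mask']&(d>0)]; P=P[(P[:,2]>.028)&(P[:,2]<.04)]; c,s,a=cv2.minAreaRect((P[:,:2]*1000).astype(np.float32)); print(tobox(c),s,a)
"
```

```text
t 2.9 box [ 70.5 153.2] z 19.0 rot [-180.     -0.45 -179.29] F [ 0.2 -0.   0.1] grip 0.502 0.0
(72, 152, 13) [-0.006 -0.005  0.024] [-0.     -0.0025  0.    ]
(30, 152, 13) [ 0.162 -0.005  0.025] [-0.     -0.0025  0.    ]
[ 44.10159556 -23.53969151] (42.838069915771484, 83.57841491699219) 0.28912195563316345
```

>>> servo_tool --pt "0 0 0.024 0 0 0" --pt "0.02 0 0.024 0 0 0" --pt "0.04 0 0.024 0 0 0" --pt "0.06 0 0.024 0 0 0" --pt "0.08 0 0.024 0 0 0" --pt "0.1 0 0.024 0 0 0" --pt "0.12 0 0.024 0 0 0" --pt "0.14 0 0.024 0 0 0" --pt "0.15 0 0.024 0 0 0"

```text
t: 4.12
ee_pos: [0.6219, 0.0891, 0.0173]
tool_rot: [-180.0, 0.0, -179.3]
contact_force: [-0.2, 0.3, 0.6]
grip_width: 0.499
grip_force: 0.0
```

```bash
cat >> h.py <<'E'
def psu(name):
    im,d=ctrl.capture('top'); cv2.imwrite(f'pics/{name}.png',im); W=cloud('top',d); b=(W[...,:2]*1e3-B)@RB
    hsv=cv2.cvtColor(im,cv2.COLOR_BGR2HSV)
    m=(W[...,2]>.029)&(W[...,2]<.0375)&(abs(b[...,0])<100)&(b[...,1]>-60)&(b[...,1]<210)&(hsv[...,1]<60)&(hsv[...,2]>110)
    m&=~((b[...,0]>22)&(b[...,1]<22))
    P=b[m].astype(np.float32); print("psu box rect",len(P),cv2.minAreaRect(P), 'x',np.percentile(P[:,0],[1,99]),'y',np.percentile(P[:,1],[1,99]))
    return im,W,b
E
python3 -c "
from h import *
go((29,152,13),yaw=180.7)
im,W,b=psu('t2')
cv2.imwrite('pics/t2c.png',cv2.resize(im[120:210,230:390],None,fx=4,fy=4))
"
```

```text
t 4.12 box [ 35.3 152.7] z 17.3 rot [-179.99    0.   -179.31] F [-0.2  0.3  0.6] grip 0.499 0.0
(29, 152, 13) [ 0.025 -0.003  0.017] [-0.  0. -0.]
psu box rect 158 ((31.151731491088867, 162.58993530273438), (77.4690933227539, 25.748462677001953), 86.305908203125) x [18.07060396 39.44214134] y [125.85443665 199.91188324]
```

View pics/t2c.png

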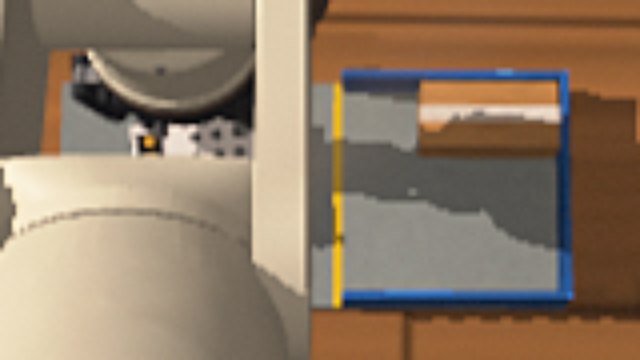

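```bash
python3 -c "
from h import *
im,d=ctrl.capture('scene')
cv2.imwrite('pics/s2.png',cv2.resize(im[150:270,280:430],None,fx=5,fy=5,interpolation=cv2.INTER_CUBIC))
W=cloud('scene',d); b=(W[...,:2]*1e3-B)@RB
for lo,hi in ((29,38),(14,26)):
  m=(W[...,2]*1e3>lo)&(W[...,2]*1e3<hi)&(abs(b[...,0])<75)&(b[...,1]>80)&(b[...,1]<225); P=b[m].astype(np.float32); print(len(P),cv2.minAreaRect(P),P.min(0),P.max(0))
"
```

```text
473 ((5.315999984741211, 146.606201171875), (80.51207733154297, 91.10076904296875), 9.583754539489746) [-41.87662  97.80351] [ 50.634037 196.97127 ]
132 ((29.994895935058594, 132.16424560546875), (119.8691177368164, 59.825984954833984), 57.879032135009766) [-27.206951  97.16979 ] [ 51.451412 198.82945 ]
```

View pics/s2.png

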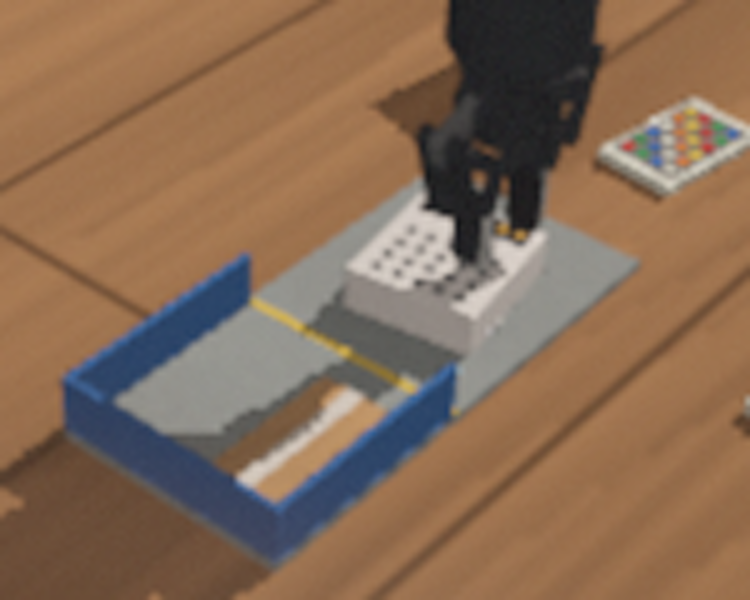

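The scene crop shows the half-open fingertips hovering over the PSU top, around crop (478,262), and the PSU hasn't moved. I'll measure the tip height from the depth data.

```bash
python3 -c "
from h import *
im,d=ctrl.capture('scene'); W=cloud('scene',d); b=(W[...,:2]*1e3-B)@RB
for u in (373,375,385):
  for v in range(190,212,2): print(u,v,b[v,u].round(0),(W[v,u,2]*1e3).round(0),im[v,u].mean().round())
print(proj('scene',[[*(B+RB@[35,y])/1e3,z] for y in (128,178) for z in (.02,.034)])if 0 else '')
"
```

```text
373 190 [ 47. 100.] 113.0 37.0
373 192 [ 47. 102.] 106.0 35.0
373 194 [ 48. 101.] 101.0 27.0
373 196 [ 38. 117.] 81.0 33.0
373 198 [ 39. 116.] 75.0 35.0
373 200 [ 39. 118.] 67.0 36.0
373 202 [ 39. 118.] 61.0 68.0
373 204 [ 24. 142.] 33.0 133.0
373 206 [ 32. 131.] 36.0 116.0
373 208 [ 36. 126.] 34.0 151.0
373 210 [ 38. 124.] 30.0 193.0
375 190 [ 41. 120.] 100.0 34.0
375 192 [ 43. 117.] 95.0 34.0
375 194 [ 43. 119.] 88.0 33.0
375 196 [ 43. 119.] 82.0 41.0
375 198 [ 42. 122.] 73.0 50.0
375 200 [ 41. 124.] 65.0 60.0
375 202 [ 42. 123.] 59.0 83.0
375 204 [ 44. 121.] 55.0 112.0
375 206 [ 35. 137.] 34.0 117.0
375 208 [ 39. 131.] 33.0 171.0
375 210 [ 44. 125.] 32.0 204.0
385 190 [ 40. 171.] 72.0 31.0
385 192 [ 39. 173.] 63.0 32.0
385 194 [ 40. 173.] 57.0 31.0
385 196 [ 28. 194.] 33.0 82.0
385 198 [ 34. 186.] 33.0 168.0
385 200 [ 38. 180.] 32.0 203.0
385 202 [ 40. 177.] 27.0 173.0
385 204 [ 42. 176.] 22.0 159.0
385 206 [ 40. 180.] 11.0 156.0
385 208 [ 42. 179.] 6.0 149.0
385 210 [ 46. 173.] 4.0 146.0
```

```bash
python3 -c "
from h import *
im,d=ctrl.capture('scene'); W=cloud('scene',d); b=(W[...,:2]*1e3-B)@RB; z=W[...,2]*1e3
m=(z>38)&(abs(b[...,0]-38)<40)&(b[...,1]>90)&(b[...,1]<215)&(z<75)
v,u=np.where(m)
for uu in range(366,392):
  vs=v[u==uu]
  if len(vs): k=vs.max(); print(uu,k,b[k,uu].round(),z[k,uu].round(),im[k,uu],'next',b[k+1,uu].round(),z[k+1,uu].round(),im[k+1,uu])
print(ctrl.get_state()['ee_pos'],ctrl.get_state()['qpos'])
"
```

```text
370 201 [ 30. 117.] 60.0 [169 177 185] next [ 13. 143.] 33.0 [184 192 200]
371 202 [ 30. 123.] 53.0 [134 140 146] next [ 16. 144.] 31.0 [131 137 145]
372 202 [ 36. 118.] 59.0 [72 75 76] next [ 20. 143.] 33.0 [ 92  96 101]
373 203 [ 37. 122.] 54.0 [105 109 114] next [ 25. 140.] 34.0 [126 131 138]
374 203 [ 42. 118.] 59.0 [103 108 112] next [ 25. 146.] 30.0 [127 132 139]
375 204 [ 42. 124.] 52.0 [107 113 117] next [ 32. 141.] 34.0 [114 117 125]
376 203 [ 45. 123.] 57.0 [102 105 109] next [ 31. 147.] 33.0 [84 86 90]
377 203 [ 46. 128.] 55.0 [112 117 122] next [ 32. 150.] 31.0 [104 109 114]
378 197 [ 46. 130.] 74.0 [112 115 121] next [ 19. 172.] 34.0 [139 144 151]
381 194 [ 29. 169.] 54.0 [101 115 130] next [ 17. 191.] 33.0 [ 63 110 143]
382 194 [ 30. 173.] 53.0 [43 42 44] next [ 20. 191.] 34.0 [40 45 52]
383 195 [ 33. 174.] 50.0 [57 62 71] next [ 24. 191.] 33.0 [ 61 107 138]
384 195 [ 37. 173.] 52.0 [55 60 69] next [ 26. 191.] 34.0 [ 67 115 147]
385 195 [ 40. 174.] 53.0 [31 29 32] next [ 28. 194.] 33.0 [ 63  84 106]
386 196 [ 45. 171.] 54.0 [129 134 142] next [ 35. 188.] 36.0 [176 183 192]
387 195 [ 45. 176.] 54.0 [106 110 113] next [ 12. 233.] 3.0 [170 176 183]
388 194 [ 45. 181.] 55.0 [117 121 123] next [ 12. 237.] 5.0 [137 142 144]
[0.62222298 0.08906861 0.01732166] [ 1.13196366e+00  2.16069105e+01  8.77182755e+01 -6.98815138e-03
  7.06708566e+01 -8.95595795e+01]
```

```bash
python3 -c "
from h import *
W=np.load('sceneW.npy')*1e3
m=(abs(W[...,0]-140)<90)&(abs(W[...,1]-558)<90)&(W[...,2]>120)
P=W[m]; P=P[P[:,2]<320]; print(len(P)); 
for lo in range(180,320,10):
  q=P[(P[:,2]>=lo)&(P[:,2]<lo+10)]
  if len(q): print(lo,len(q),q.min(0).round(),q.max(0).round())
im,d=ctrl.capture('top');W=cloud('top',d)*1e3;b=(W[...,:2]-B)@RB
s=ctrl.get_state();print(s['ee_pos'],proj('scene',[s['ee_pos']]))
"
```

```text
407
240 18 [121. 505. 241.] [162. 602. 250.]
250 32 [121. 499. 250.] [160. 611. 260.]
260 30 [118. 494. 260.] [162. 607. 270.]
270 35 [118. 496. 270.] [163. 609. 280.]
280 34 [127. 488. 281.] [168. 616. 290.]
290 71 [111. 478. 290.] [168. 625. 300.]
300 101 [110. 475. 300.] [170. 630. 310.]
310 86 [113. 479. 310.] [168. 623. 320.]
[0.62224456 0.0890642  0.01730951] [[378.18755017 208.21899682]]
```

Depth puts the fingertips about 36 mm above the reported TCP when half open, and 42 mm when fully open, so they passed over the PSU. I'll back off, go lower while checking, and redo the push.

>>> servo_tool --pt "-0.15 0 0 0 0 0" --pt "-0.15 0 0 0 0 0" --pt "-0.15 0 0.04 0 0 0" --pt "-0.15 0 0.08 0 0 0" --pt "-0.15 0 0.11 0 0 0" --pt "-0.15 0 0.11 0 0 0"

```text
t: 5.12
ee_pos: [0.659, 0.0896, -0.011]
tool_rot: [-180.0, -0.1, -179.3]
contact_force: [-0.1, 0.3, -0.4]
grip_width: 0.498
grip_force: 0.0
```

```bash
cat >> h.py <<'E'
def tips(bx,by):
    im,d=ctrl.capture('scene'); W=cloud('scene',d); b=(W[...,:2]*1e3-B)@RB; z=W[...,2]*1e3
    m=(abs(b[...,0]-bx)<22)&(abs(b[...,1]-by)<65)&(z<110)&(im.mean(-1)<75)
    for lo in range(0,80,6):
        k=m&(z>=lo)&(z<lo+6)
        if k.sum(): print(lo,k.sum(),b[k].min(0).round(),b[k].max(0).round())
    return im,b,z
E
python3 -c "
from h import *
go((72,152,-22),yaw=180.7)
im,b,z=tips(72,148)
"
```

```text
t 5.12 box [ 72.5 152.7] z -11.0 rot [-1.7999e+02 -8.0000e-02 -1.7930e+02] F [-0.1  0.3 -0.4] grip 0.498 0.0
(72, 152, -22) [ 0.002 -0.003  0.044] [-0.     -0.0004 -0.    ]
0 1 [53. 98.] [53. 98.]
24 6 [ 67. 171.] [ 82. 178.]
30 15 [ 66. 117.] [ 81. 175.]
36 23 [ 62. 114.] [ 81. 175.]
42 23 [ 62. 115.] [ 83. 175.]
48 19 [ 67. 116.] [ 83. 175.]
54 14 [ 68. 115.] [ 82. 175.]
60 13 [ 70. 118.] [ 84. 178.]
66 25 [70. 99.] [ 85. 195.]
72 43 [65. 97.] [ 86. 206.]
78 28 [63. 93.] [ 86. 203.]
```

>>> servo_tool --pt "0 0 0.04 0 0 0" --pt "0 0 0.04 0 0 0" --pt "0.025 0 0.04 0 0 0" --pt "0.045 0 0.04 0 0 0" --pt "0.06 0 0.04 0 0 0" --pt "0.075 0 0.04 0 0 0" --pt "0.09 0 0.04 0 0 0" --pt "0.105 0 0.04 0 0 0" --pt "0.12 0 0.04 0 0 0" --pt "0.135 0 0.04 0 0 0" --pt "0.15 0 0.04 0 0 0" --pt "0.16 0 0.04 0 0 0"

```text
t: 6.68
ee_pos: [0.6196, 0.0891, -0.02]
tool_rot: [180.0, 0.0, -179.3]
contact_force: [4.4, 0.5, 2.7]
grip_width: 0.501
grip_force: 2.2
```

```bash
cat >> h.py <<'E'
def spsu():
    im,d=ctrl.capture('scene'); W=cloud('scene',d); b=(W[...,:2]*1e3-B)@RB; z=W[...,2]*1e3
    m=(z>30)&(z<36)&(abs(b[...,0])<75)&(b[...,1]>-80)&(b[...,1]<225)&(im.mean(-1)>90)&~((b[...,0]>22)&(b[...,1]<22))
    P=b[m].astype(np.float32); print('scene psu (y reads ~5 low)',len(P),cv2.minAreaRect(P))
    return im
E
python3 -c "
from h import *
go((32,152,-22),yaw=180.7)
spsu()
"
```

```text
t 6.67 box [ 33.1 152.8] z -20.0 rot [ 1.8000e+02  2.0000e-02 -1.7931e+02] F [4.4 0.5 2.7] grip 0.501 2.2
(32, 152, -22) [ 0.004 -0.003  0.008] [ 0.      0.0001 -0.    ]
scene psu (y reads ~5 low) 295 ((-12.704681396484375, 57.1268310546875), (272.1279296875, 105.92762756347656), 87.29448699951172)
```

>>> servo_tool --pt "0.012 0 0 0 0 0" --pt "0.02 0 0 0 0 0" --pt "0.02 0 0 0 0 0" --pt "-0.04 0 0 0 0 0" --pt "-0.08 0 -0.2 0 0 0.04" --pt "-0.04 0.1 -0.35 0 0 0.1" --pt "0.1 0.27 -0.35 0 0 0.16" --pt "0.22 0.27 -0.35 0 0 0.22" --pt "0.22 0.27 -0.35 0 0 0.28" --pt "0.22 0.27 -0.35 0 0 0.34" --pt "0.22 0.27 -0.35 0 0 0.4" --pt "0.22 0.27 -0.35 0 0 0.46" --pt "0.22 0.27 -0.35 0 0 0.5" --pt "0.22 0.27 -0.35 0 0 0.5"

```text
t: 8.48
ee_pos: [0.5632, 0.1558, 0.0667]
tool_rot: [-179.9, 0.0, 90.7]
contact_force: [0.2, -0.4, -0.0]
grip_width: 0.501
grip_force: 0.0
```

```bash
sed -i 's/(b\[...,1\]>-80)&(b\[...,1\]<225)&(im.mean/(b[...,1]>70)\&(b[...,1]<225)\&(im.mean/' h.py
python3 -c "
from h import *
go((-22,222,-22),yaw=90.7)
spsu();psu('t3')
"
```

```text
t 8.47 box [-22.5 220.1] z 66.7 rot [-1.799e+02  2.000e-02  9.074e+01] F [ 0.2 -0.4 -0. ] grip 0.501 0.0
(-22, 222, -22) [0.008 0.003 0.355] [-0.0005  0.0001  0.0002]
scene psu (y reads ~5 low) 526 ((-23.288005828857422, 152.47802734375), (82.42100524902344, 93.208251953125), 0.8072879910469055)
psu box rect 699 ((-22.989456176757812, 144.4093017578125), (80.24779510498047, 62.64633560180664), 0.38301360607147217) x [-62.77611069  16.7971373 ] y [113.11143173 173.3782547 ]
```

>>> servo_tool --pt "0.015 0 0.15 0 0 0" --pt "0.015 0 0.3 0 0 0" --pt "0.015 0 0.345 0 0 0" --pt "0.015 0 0.345 0 0 0" --pt "-0.01 0 0.345 0 0 0" --pt "-0.03 0 0.345 0 0 0" --pt "-0.06 0 0.345 0 0 0" --pt "-0.1 0 0.345 0 0 0" --pt "-0.15 0 0.345 0 0 0" --pt "-0.2 0 0.345 0 0 0" --pt "-0.25 0 0.345 0 0 0" --pt "-0.3 0 0.345 0 0 0" --pt "-0.34 0 0.345 0 0 0" --pt "-0.34 0 0.345 0 0 0"

```text
t: 10.32
ee_pos: [0.5647, 0.0699, -0.0192]
tool_rot: [-180.0, 0.0, 90.6]
contact_force: [0.1, 0.4, -0.1]
grip_width: 0.5
grip_force: 0.0
```

```bash
sed -i 's/(b\[...,1\]>70)/(b[...,1]>-68)/' h.py; python3 -c "
from h import *
go((-22,31,-20),yaw=90.7)
psu('t4')
im,d=ctrl.capture('scene'); cv2.imwrite('pics/s4.png',cv2.resize(im[150:270,280:430],None,fx=5,fy=5,interpolation=cv2.INTER_CUBIC))
"
```

```text
t 10.32 box [-22.1 134.1] z -19.2 rot [-1.7997e+02  4.0000e-02  9.0650e+01] F [ 0.1  0.4 -0.1] grip 0.5 0.0
(-22, 31, -20) [-0.413  0.001  0.004] [-0.0002  0.0002 -0.0003]
psu box rect 390 ((-24.338638305664062, 79.33564758300781), (77.58396911621094, 87.58634948730469), 0.20353633165359497) x [-62.89628918  13.72884202] y [ 35.77793339 122.76226768]
```

View pics/s4.png

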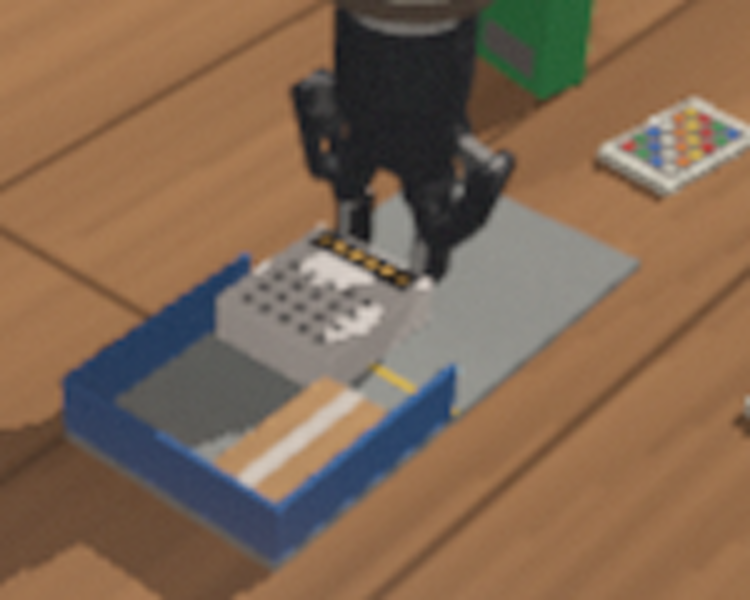

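The PSU is straight and entering the slot: top edge at crop (330,260), carton untouched. I'll keep pushing.

>>> servo_tool --pt "-0.03 0 0 0 0 0" --pt "-0.08 0 0 0 0 0" --pt "-0.13 0 0 0 0 0" --pt "-0.18 0 0 0 0 0" --pt "-0.23 0 0 0 0 0" --pt "-0.28 0 0 0 0 0" --pt "-0.33 0 0 0 0 0" --pt "-0.37 0 0 0 0 0" --pt "-0.39 0 0 0 0 0" --pt "-0.4 0 0 0 0 0" --pt "-0.41 0 0 0 0 0"

```text
t: 11.8
ee_pos: [0.5661, -0.0315, -0.0189]
tool_rot: [180.0, 0.0, 90.7]
contact_force: [-1.3, 2.7, -0.5]
grip_width: 0.501
grip_force: 1.1
```

>>> servo_tool --pt "-0.008 0 0 0 0 0" --pt "-0.016 0 0 0 0 0" --pt "-0.016 0 0 0 0 0"

```text
t: 12.18
ee_pos: [0.5664, -0.0343, -0.0189]
tool_rot: [180.0, -0.1, 90.7]
contact_force: [2.5, 13.6, -0.0]
grip_width: 0.498
grip_force: 6.8
```

```bash
python3 -c "
from h import *
go((-22,31,-20),yaw=90.7)
psu('t5')
"
```

```text
t 12.18 box [-21.7  30. ] z -18.9 rot [ 1.7997e+02 -1.1000e-01  9.0690e+01] F [ 2.5 13.6 -0. ] grip 0.498 6.8
(-22, 31, -20) [ 0.004 -0.001  0.004] [ 0.0001 -0.0006 -0.    ]
psu box rect 209 ((-39.75102233886719, -7.235126495361328), (43.4175910949707, 56.993568420410156), 75.17273712158203) x [-62.97450348 -16.83327896] y [-29.1952462   13.66793915]
```

The push ended at 13.6 N against the end wall, so the PSU is home. Next is the module.

>>> servo_tool --pt "-0.006 0 0 0 0 0" --pt "-0.006 0 0 0 0 0" --pt "0.05 0 0 0 0 0" --pt "0.12 0 -0.2 0 0 0" --pt "0.3 -0.1 -0.4 0 0 -0.05" --pt "0.5 -0.2 -0.4 0 0 -0.1" --pt "0.7 -0.3 -0.4 0 0 -0.16" --pt "0.9 -0.3 -0.4 0 0 -0.22" --pt "0.95 -0.3 -0.4 0 0 -0.28" --pt "0.95 -0.3 -0.4 0 0 -0.34" --pt "0.95 -0.3 -0.4 0 0 -0.4" --pt "0.95 -0.3 -0.4 0 0 -0.413" --claw -1

```text
t: 13.72
ee_pos: [0.4884, 0.2009, 0.0812]
tool_rot: [-180.0, 0.0, 165.3]
contact_force: [-0.7, -0.9, 0.3]
grip_width: 1.001
grip_force: 0.0
```

```bash
python3 -c "
from h import *
im,W,b=psu('t6')
bb=(b[...,0]>22)&(b[...,0]<70)&(b[...,1]>-72)&(b[...,1]<25)&(W[...,2]>.034)&(im[...,2]>im[...,0])
print('carton',cv2.minAreaRect(b[bb].astype(np.float32)))
Z=W[...,2]
m=(Z>.076)&(Z<.084)&(abs(W[...,0]-.483)<.06)&(abs(W[...,1]-.322)<.06)
print('mod',cv2.minAreaRect((W[m][:,:2]*1e3).astype(np.float32)))
t=tobox([483.2,322]); go((*t,80),(*t,8),yaw=165.1)
"
```

```text
psu box rect 787 ((-24.100749969482422, -18.46364974975586), (77.83244323730469, 83.06641387939453), 0.02261180430650711) x [-62.6577903   14.39138321] y [-59.44221085  20.96381317]
carton ((45.724647521972656, -24.914710998535156), (45.56216812133789, 86.51459503173828), 0.18706294894218445)
mod ((470.5256042480469, 322.30035400390625), (30.81229591369629, 44.89851760864258), 76.62773132324219)
t 13.78 box [-96.8 266.1] z 81.2 rot [-1.7999e+02  3.0000e-02  1.6530e+02] F [0.2 0.2 0.1] grip 1.0 0.0
(np.float64(-100.47638656587412), np.float64(387.25642117680246), 80) [0.143 0.463 0.005] [-0.0001  0.0001  0.0011]
(np.float64(-100.47638656587412), np.float64(387.25642117680246), 8) [0.143 0.463 0.293] [-0.0001  0.0001  0.0011]
```

>>> servo_tool --pt "0.07 0.23 0 0 0 0" --pt "0.143 0.46 0 0 0 0" --pt "0.143 0.463 0 0 0 0" --pt "0.143 0.463 0.05 0 0 0" --pt "0.143 0.463 0.15 0 0 0" --pt "0.143 0.463 0.25 0 0 0" --pt "0.143 0.463 0.293 0 0 0" --pt "0.143 0.463 0.293 0 0 0"

```text
t: 14.78
ee_pos: [0.4835, 0.3212, 0.0072]
tool_rot: [-179.9, -0.0, 165.0]
contact_force: [0.7, 0.5, 0.4]
grip_width: 0.997
grip_force: 0.0
```

>>> servo_tool --pt "0 0 0 0 0 0" --pt "0 0 0 0 0 0" --pt "0 0 0 0 0 0" --pt "0 0 0 0 0 0" --pt "0 0 0 0 0 0" --pt "0 0 0 0 0 0" --claw 1 --newtons 50

```text
t: 15.52
ee_pos: [0.4839, 0.3222, 0.0084]
tool_rot: [180.0, 0.0, 165.0]
contact_force: [-0.6, -1.3, 6.7]
grip_width: 0.439
grip_force: 50.3
```

```bash
python3 -c "
from h import *
go((-28,45,80),(-28,45,14),yaw=180.7)
im,d=ctrl.capture('scene'); cv2.imwrite('pics/s6.png',cv2.resize(im[90:200,330:450],None,fx=5,fy=5,interpolation=cv2.INTER_CUBIC))
"
```

```text
t 15.53 box [-99.8 387.4] z 8.4 rot [1.7998e+02 4.0000e-02 1.6504e+02] F [-0.6 -1.3  6.7] grip 0.439 50.3
(-28, 45, 80) [-0.646 -1.241 -0.286] [ 0.0001  0.0002 -0.087 ]
(-28, 45, 14) [-0.646 -1.241 -0.022] [ 0.0001  0.0002 -0.087 ]
```

View pics/s6.png

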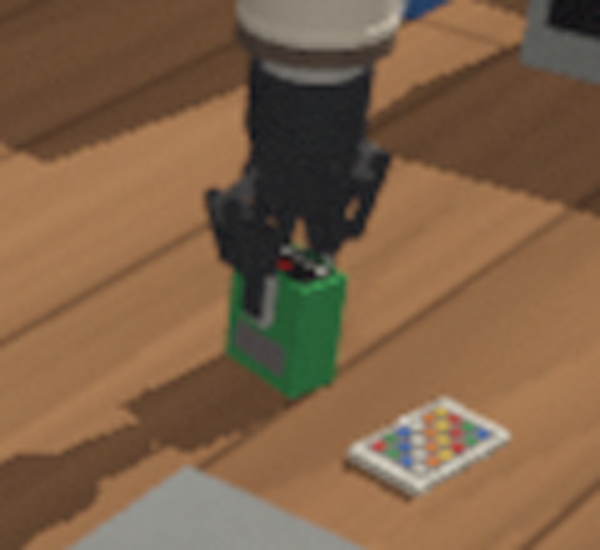

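The module is held across its 38 mm, in the crop around (290,310). Carrying it over.

>>> servo_tool --pt "0 0 -0.12 0 0 0" --pt "0 0 -0.27 0 0 0" --pt "-0.1 -0.15 -0.3 0 0 -0.02" --pt "-0.2 -0.35 -0.3 0 0 -0.05" --pt "-0.3 -0.55 -0.3 0 0 -0.087" --pt "-0.4 -0.75 -0.3 0 0 -0.087" --pt "-0.5 -0.92 -0.3 0 0 -0.087" --pt "-0.5 -0.92 -0.3 0 0 -0.087"

```text
t: 16.58
ee_pos: [0.5455, 0.0646, 0.0827]
tool_rot: [-180.0, -0.0, -179.5]
contact_force: [-0.1, 0.5, -1.9]
grip_width: 0.442
grip_force: 51.3
```

```bash
python3 -c "
from h import *
go((-28,45,80),(-28,45,15),yaw=180.7)
"
```

```text
t 16.57 box [-41.3 129.2] z 82.7 rot [-1.7996e+02 -1.0000e-02 -1.7951e+02] F [-0.1  0.5 -1.9] grip 0.442 51.3
(-28, 45, 80) [-0.055 -0.336  0.011] [-0.0002 -0.     -0.0012]
(-28, 45, 15) [-0.055 -0.336  0.271] [-0.0002 -0.     -0.0012]
```

>>> servo_tool --pt "-0.03 -0.16 0 0 0 0" --pt "-0.055 -0.3 0 0 0 -0.001" --pt "-0.055 -0.336 0 0 0 -0.001" --pt "-0.055 -0.336 0.03 0 0 -0.001" --pt "-0.055 -0.336 0.1 0 0 -0.001" --pt "-0.055 -0.336 0.17 0 0 -0.001" --pt "-0.055 -0.336 0.23 0 0 -0.001" --pt "-0.055 -0.336 0.24 0 0 -0.001" --pt "-0.055 -0.336 0.24 0 0 -0.001"

```text
t: 17.7
ee_pos: [0.5599, -0.0162, 0.0228]
tool_rot: [-180.0, -0.0, -179.1]
contact_force: [0.2, 0.0, -2.0]
grip_width: 0.44
grip_force: 51.6
```

```bash
python3 -c "
from h import *
go((-28,45,15),yaw=180.7)
im,d=ctrl.capture('top'); W=cloud('top',d)*1e3; b=(W[...,:2]-B)@RB
g=(im[...,1].astype(int)-im[...,2]>25)&(im[...,1].astype(int)-im[...,0]>15)&(abs(b[...,0])<90)&(abs(b[...,1]-45)<60)
print(g.sum(), b[g].min(0),b[g].max(0),W[g][:,2].min(),W[g][:,2].max())
im,d=ctrl.capture('scene'); W=cloud('scene',d)*1e3; b=(W[...,:2]-B)@RB
g=(im[...,1].astype(int)-im[...,2]>25)&(im[...,1].astype(int)-im[...,0]>15)&(abs(b[...,0])<90)&(abs(b[...,1]-45)<60)
print(g.sum(), b[g].min(0),b[g].max(0),W[g][:,2].min(),W[g][:,2].max())
"
```

```text
t 17.7 box [-27.9  48.1] z 22.8 rot [-180.     -0.   -179.13] F [ 0.2  0.  -2. ] grip 0.44 51.6
(-28, 45, 15) [ 0.    -0.013  0.031] [-0.    -0.     0.001]
144 [-74.12385229  27.33234846] [-30.70987495  68.32920673] 1.0213739483598716 247.12723392808735
413 [-59.84653644  -3.62598409] [ 8.63628983 77.78006058] 13.286401355565927 106.28829026877798
```

>>> servo_tool --pt "0 -0.013 0 0 0 0.001" --pt "0 -0.013 0.015 0 0 0.001" --pt "0 -0.013 0.027 0 0 0.001" --pt "0 -0.013 0.033 0 0 0.001" --pt "0 -0.013 0.035 0 0 0.001" --pt "0 -0.013 0.035 0 0 0.001"

```text
t: 18.55
ee_pos: [0.5598, -0.0195, 0.0144]
tool_rot: [-180.0, -0.0, -179.3]
contact_force: [-3.8, -0.6, 5.7]
grip_width: 0.44
grip_force: 52.5
```

>>> servo_tool --pt "0 0 0 0 0 0" --pt "0 0 0 0 0 0" --pt "0 0 0 0 0 0" --pt "0 0 -0.03 0 0 0" --pt "0 0 -0.12 0 0 0" --pt "0 0 -0.28 0 0 0" --pt "0.05 -0.2 -0.28 0 0 0" --pt "0.1 -0.4 -0.28 0 0 0" --pt "0.15 -0.6 -0.28 0 0 0" --pt "0.2 -0.8 -0.28 0 0 0" --pt "0.2 -0.8 -0.28 0 0 0" --claw -1

```text
t: 19.92
ee_pos: [0.5114, -0.2231, 0.0845]
tool_rot: [-180.0, 0.0, -179.5]
contact_force: [0.1, 1.5, -0.4]
grip_width: 0.997
grip_force: 0.0
```

```bash
python3 -c "
from h import *
im,d=ctrl.capture('top'); cv2.imwrite('pics/t7.png',im); W=cloud('top',d)*1e3; b=(W[...,:2]-B)@RB; Z=W[...,2]
m=(Z>81)&(Z<91)&(abs(b[...,0])<80)&(abs(b[...,1]-45)<60); print('mod',m.sum(),cv2.minAreaRect(b[m].astype(np.float32)))
m=(Z>70)&(Z<80)&(abs(W[...,0]-494)<40)&(abs(W[...,1]+320)<40); print('cap',m.sum(),cv2.minAreaRect(W[m][:,:2].astype(np.float32)))
c=W[m][:,:2].mean(0); print(c)
t=tobox([494.4,-320.1]); go((*t,80),(*t,5),yaw=180.7)
cv2.imwrite('pics/t7c.png',cv2.resize(im[120:220,230:480],None,fx=3.2,fy=3.2,interpolation=cv2.INTER_CUBIC))
"
```

```text
mod 455 ((-27.8291072845459, 45.59874725341797), (35.980621337890625, 69.55249786376953), 89.9970474243164)
cap 201 ((494.2287292480469, -318.5325012207031), (36.22341537475586, 38.266639709472656), 64.49260711669922)
[ 494.19330419 -319.26834026]
t 19.98 box [ -78.4 -156.5] z 84.5 rot [-1.7999e+02  1.0000e-02 -1.7945e+02] F [-0.7  0.5  1. ] grip 0.999 0.0
(np.float64(-97.12175866198929), np.float64(-254.93248909152854), 80) [ 0.074 -0.394  0.018] [-0.0001  0.0001 -0.0008]
(np.float64(-97.12175866198929), np.float64(-254.93248909152854), 5) [ 0.074 -0.394  0.318] [-0.0001  0.0001 -0.0008]
```

View pics/t7c.png

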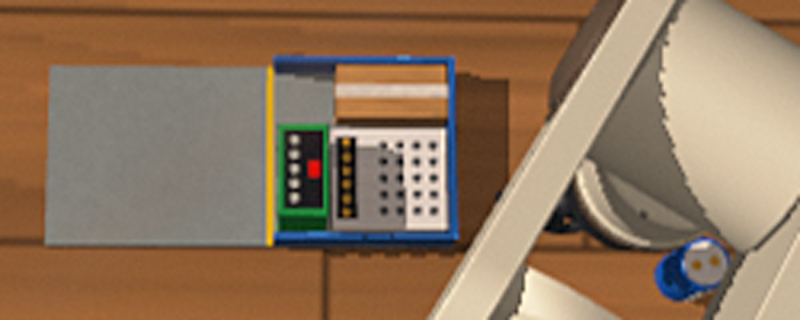

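The module stands straight at box (-28, 45.6), in the crop around (303,175), with the PSU and carton home. Now the small blue capacitor, in the crop at (695,268).

>>> servo_tool --pt "0.037 -0.2 0 0 0 0" --pt "0.074 -0.39 0 0 0 0" --pt "0.074 -0.393 0 0 0 0" --pt "0.074 -0.393 0.06 0 0 0" --pt "0.074 -0.393 0.16 0 0 0" --pt "0.074 -0.393 0.26 0 0 0" --pt "0.074 -0.393 0.315 0 0 0" --pt "0.074 -0.393 0.315 0 0 0"

```text
t: 20.98
ee_pos: [0.4948, -0.3174, 0.0044]
tool_rot: [179.9, -0.1, -179.2]
contact_force: [0.3, -0.3, 1.1]
grip_width: 1.001
grip_force: 0.0
```

>>> servo_tool --pt "0 0 0 0 0 0" --pt "0 0 0 0 0 0" --pt "0 0 0 0 0 0" --pt "0 0 0 0 0 0" --pt "0 0 0 0 0 0" --pt "0 0 0 0 0 0" --claw 1

```text
t: 21.72
ee_pos: [0.4953, -0.319, 0.0062]
tool_rot: [-179.9, 0.1, -179.3]
contact_force: [-0.7, -0.5, 7.2]
grip_width: 0.458
grip_force: 49.4
```

```bash
python3 -c "
from h import *
go((38,45,90),(38,45,12),yaw=180.7)
"
```

```text
t 21.73 box [ -96.2 -253.8] z 6.2 rot [-1.7994e+02  6.0000e-02 -1.7931e+02] F [-0.7 -0.5  7.2] grip 0.458 49.4
(38, 45, 90) [-0.537  1.195 -0.336] [-0.0003  0.0003 -0.0001]
(38, 45, 12) [-0.537  1.195 -0.024] [-0.0003  0.0003 -0.0001]
```

>>> servo_tool --pt "0 0 -0.12 0 0 0" --pt "0 0 -0.3 0 0 0" --pt "-0.15 0.15 -0.34 0 0 0" --pt "-0.3 0.3 -0.34 0 0 0" --pt "-0.45 0.5 -0.34 0 0 0" --pt "-0.537 0.7 -0.34 0 0 0" --pt "-0.537 0.9 -0.34 0 0 0" --pt "-0.537 0.95 -0.34 0 0 0" --pt "-0.537 0.95 -0.34 0 0 0"

```text
t: 22.85
ee_pos: [0.6263, -0.0792, 0.0905]
tool_rot: [-180.0, 0.0, -179.2]
contact_force: [-0.7, -0.9, -1.8]
grip_width: 0.453
grip_force: 50.6
```

```bash
python3 -c "
from h import *
go((38,45,90),(38,45,12.2),yaw=180.7)
"
```

```text
t 22.85 box [ 37.7 -15.6] z 90.5 rot [-179.98    0.   -179.24] F [-0.7 -0.9 -1.8] grip 0.453 50.6
(38, 45, 90) [-0.002  0.242  0.002] [-0.0001  0.      0.0003]
(38, 45, 12.2) [-0.002  0.243  0.313] [-0.0001  0.      0.0003]
```

>>> servo_tool --pt "0 0.12 0 0 0 0" --pt "0 0.23 0 0 0 0" --pt "0 0.242 0 0 0 0" --pt "0 0.242 0.04 0 0 0" --pt "0 0.242 0.12 0 0 0" --pt "0 0.242 0.2 0 0 0" --pt "0 0.242 0.26 0 0 0" --pt "0 0.242 0.28 0 0 0" --pt "0 0.242 0.28 0 0 0"

```text
t: 23.98
ee_pos: [0.6256, -0.0191, 0.0202]
tool_rot: [-180.0, -0.0, -179.3]
contact_force: [0.2, 0.5, -0.3]
grip_width: 0.453
grip_force: 50.6
```

```bash
python3 -c "
from h import *
go((38,45,12),yaw=180.7)
"
```

```text
t 23.98 box [37.7 44.5] z 20.2 rot [-1.7999e+02 -1.0000e-02 -1.7931e+02] F [ 0.2  0.5 -0.3] grip 0.453 50.6
(38, 45, 12) [-0.001  0.002  0.033] [-0.     -0.0001 -0.    ]
```

>>> servo_tool --pt "0 0.002 0.015 0 0 0" --pt "0 0.002 0.026 0 0 0" --pt "0 0.002 0.033 0 0 0" --pt "0 0.002 0.035 0 0 0" --pt "0 0.002 0.035 0 0 0"

```text
t: 24.6
ee_pos: [0.6258, -0.0185, 0.0122]
tool_rot: [-180.0, 0.0, -179.3]
contact_force: [-1.5, 0.0, 5.2]
grip_width: 0.456
grip_force: 51.0
```

On the floor with 5 N upward. I'll release, retreat and check.

>>> servo_tool --pt "0 0 0 0 0 0" --pt "0 0 0 0 0 0" --pt "0 0 0 0 0 0" --pt "0 0 0 0 0 0" --pt "0 0 -0.03 0 0 0" --pt "0 0 -0.12 0 0 0" --pt "0 0 -0.3 0 0 0" --pt "0 0 -0.4 0 0 0" --pt "0 0.2 -0.4 0 0 0" --pt "0 0.4 -0.4 0 0 0" --pt "0 0.6 -0.4 0 0 0" --pt "0 0.8 -0.4 0 0 0" --pt "0 0.9 -0.4 0 0 0" --pt "0 0.9 -0.4 0 0 0" --claw -1

```text
t: 26.35
ee_pos: [0.6225, 0.2082, 0.1119]
tool_rot: [180.0, 0.0, -179.2]
contact_force: [-0.6, -0.4, -0.5]
grip_width: 1.003
grip_force: 0.0
```

```bash
python3 -c "
from h import *
im,W,b=psu('t8'); Z=W[...,2]*1e3
m=(Z>78)&(Z<91)&(abs(b[...,0])<80)&(abs(b[...,1]-45)<40)
for l,k in (('mod',m&(b[...,0]<12)),('cap',m&(b[...,0]>12))): print(l,k.sum(),cv2.minAreaRect(b[k].astype(np.float32)),np.median(Z[k]))
bb=(b[...,0]>22)&(b[...,0]<70)&(b[...,1]>-72)&(b[...,1]<23)&(Z>34)&(Z<44)&(im[...,2]>im[...,0])
print('carton',cv2.minAreaRect(b[bb].astype(np.float32)))
for q in('remote','smallcap','devboard'):
  for r in ctrl.regions_of('top',q)[:2]: print(q,r['score'],r['extent'])
cv2.imwrite('pics/t8c.png',cv2.resize(im[120:260,160:500],None,fx=2.3,fy=2.3,interpolation=cv2.INTER_CUBIC))
go()
"
```

```text
psu box rect 700 ((-25.717044830322266, 4.425331115722656), (81.35310363769531, 133.36912536621094), 3.7622153759002686) x [-62.73112915  14.67849183] y [-59.35906406  65.83600792]
mod 462 ((-28.356109619140625, 45.552528381347656), (70.46227264404297, 36.06730651855469), 0.008456687442958355) 86.03968878932378
cap 179 ((36.600685119628906, 45.46697998046875), (36.90616989135742, 37.453208923339844), 18.3442440032959) 81.19000840605355
carton ((45.96855163574219, -24.878902435302734), (86.64773559570312, 45.48825454711914), 89.95093536376953)
remote 0.63 [181.9, 145.4, 210.5, 156.3]
devboard 0.49 [392.6, 241.2, 415.3, 255.3]
t 26.55 box [ 37.9 269.1] z 111.8 rot [-1.7999e+02  1.0000e-02 -1.7936e+02] F [ 0.  -0.5 -0.3] grip 0.998 0.0
```

View pics/t8c.png

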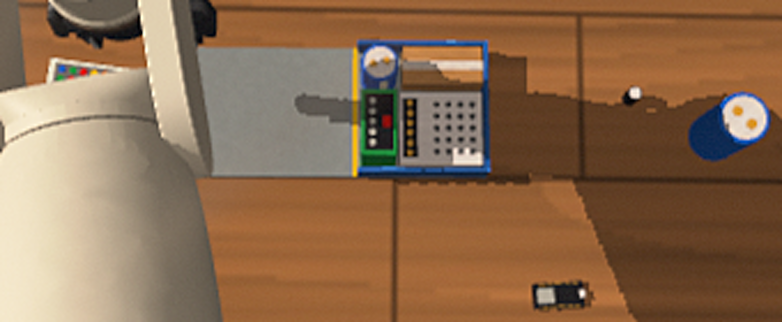

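The picture shows everything packed inside the yellow line: PSU at crop (440,130), module at (378,130), capacitor at (380,62) and the carton in its corner. The remote, small capacitor and board haven't moved. Handing in.

```bash
python3 -c "
from bench import ctrl
print(ctrl.close_job())"
```

```text
the job is handed in; nothing more can be done
None
```

I handed the job in at about 27 s: the power supply is home against the end wall, the relay module and the smaller blue capacitor stand upright side by side inside the yellow line, and the carton and bystanders are where they were.

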